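# Find the preserve jars whose lids are loose

### The arm

A 7-joint arm with a two-finger parallel gripper is mounted at the origin on the work surface. World frame = base frame: x ahead of the robot, y to its left, z up, the work surface at z = 0. Lengths are in m, angles in degrees, forces in N, time in s.
With the tool pointing down it reaches from about 0.425 to 0.875 m from the base axis. Payload 4.7 kg.
Tool frame: the origin (TCP) lies on the centre line of the jaws, within the pads' length; the fingertips stand ahead of it and the grasp point (between the pads) lies 2 mm behind it (env.tip_reach is the x of the fingertips in the tool frame, in m); x points along the fingers, z is the direction in which the jaws open and shut, and the axes are right-handed (so a half turn about x gives the same grasp; the last joint's range is limited). The gripper opens to 87 mm and grips with 3 to 60 N. Pads are 19 mm wide; open, the fingers measure 117 mm over their backs; the gripper's body (75 mm by 190 mm) begins 51 mm behind the grasp point.
Start: joints at [0.808, 18.392, -4.016, 83.108, 1.295, 78.541, -3.26], TCP at [0.65, -0, 0.24] pointing down, gripper open.
Joint ranges: [-163.93, 163.93], [-17.29, 119.83], [-79.2, 71.16], [3.27, 140.29], [-89.18, 269.18], [5.43, 117.66], [-154.24, 154.24]. Speed limits (degrees/s): [147.25, 147.25, 180, 180, 180, 180, 180].

### API

Orientations are given as [roll, pitch, yaw] about the fixed x, y, z axes, in that order (R = Rz(yaw) Ry(pitch) Rx(roll)).
In Python, from cell import telemetry, optics, env, models gives the robot as it stands.
- The arm moves only by the shell command python3 -m pendant 'ROWS' [FORCE]. ROWS is JSON, a list of rows, each a list of 3 entries, a list of its own where there are three numbers: the finger opening in mm, from 0 to 87, then the shift along the tool's x, y, z in mm, then the turn, a rotation vector about the tool's x, y, z in rad. A call has 1 to 10 rows; each row is the pose to reach, as a shift and turn from the pose commanded when the call began, along the tool's axes at that moment; what a row does not reach only later rows make up. A row lasts 1/12 s, in which the tool goes at most 41.7 mm and 7.16 degrees, less where a joint would pass 70% of its speed; a pose out of reach is approached as far as the arm can. A call with a gripper value outside its range is refused whole. The fingers move at their own pace and stop on an object; FORCE is the grip in N (left out, the last holds). Time passes only in rows, so rows that repeat a pose let the fingers close. It gives the time, the measured TCP pose, the force and the opening at its end, in the units of the state.
- telemetry.get_obs(): the state, without advancing time (a new reading comes with each control period).
- optics.read_camera(name): name is "scene" or "side" or "wrist"; returns a dict with "image" (400x640x3 uint8, blue, green, red), "range_z" (400x640 float32, m along the optical axis (not along the pixel's ray), 0 where there is no reading), "fx", "fy", "cx", "cy" (pixels), "k1" (the pictures are not rectified: a ray, as slopes to the right and down, at radius r is drawn at 1 + k1 r^2 times it, then the intrinsics apply), "cam_to_world" (4x4, takes a point from camera to world coordinates). Camera axes: x right, y up, looking along -z (the intrinsics and any distortion apply to the point x, -y, -z); pixel columns grow to the right and rows downward; lengths in m; the calibration is good to about 2 mm. A picture is of the moment at which its call begins.
- env.sign_off(): hands the job in, once; it reports no verdict.
Trained networks look in the newest picture that a camera, given by its name, has taken for a name from the list of things; names that differ only in an ending like _2 or _b are one class to them, and where a whole thing is asked for, a point or a joint stands for the part that bears it (a point fixed in the world has none). Each returns a list of dicts, best first, with "confidence" (0 to 1); they miss things now and then, are a little off and sometimes report something else, mostly with a low value. They report only what shows in the picture. A call takes as long as a camera call.
- models.masks_of(camera, label): "pixels" (400x640 bool, what is visible of it) and "extent" ([left, top, right, bottom] as shares, 0 to 1, of the picture: columns of its width, rows of its height, round what is visible of it).
- models.landmark_of(camera, label): "centre" ([row, column] as shares, 0 to 1, of the picture: columns of its width, rows of its height: a listed point, or the origin of a listed thing).
The state is a dict: "time_s": time; "qpos": joint angles; "joint_velocities": joint speeds; "effort": joint torques, N m; "tool_pos": TCP position; "tool_rot": TCP orientation; "force": force on the tool from outside, world axes, zero at the start; "wrist_torque": the same for the moment, N m; "grip_width": finger opening in m.
Only numpy, scipy, OpenCV 4.12 (cv2) and the standard library are available. Lean on these libraries where they do the work, as an engineer would, in place of code of your own. Each camera call takes 0.05 s, during which the arm holds its last target.

### The job

Before the preserves go out for sale, try the lid of each of the four jars in the wooden stand with a light opening (anticlockwise) twist. Where a lid gives easily, turn it on by some ten degrees to be sure, but not as far as a quarter turn, and then set that jar gently upright on the tray; the jars whose lids hold firm keep their seals unbroken and stay in their wells. Leave everything else on the counter alone, and let go of everything at the end.

Things in the scene. Friction and masses are not known exactly. Their poses are not given: they have to be found in the camera images.
- stand: Dark hardwood jar stand, 200 x 200 x 45 mm, fixed to the counter. Origin: centre of its underside, on the counter; z up. Four square wells, centres at x = +-52.5, y = +-52.5 mm in its own axes, each 63 x 63 mm and 33 mm deep (floor 12 mm above the counter), sides along its x and y axes. A jar stands upright in each well.
- tray: Brown wooden serving tray, fixed, 300 mm along its x, 230 mm along its y, with a raised lip 8 mm wide and 16 mm high all round; upper face of its floor 6 mm above the counter. Origin: centre of its underside; z up. Empty at the start.
- place_1 (a point): Point fixed to the stand on the centre line of one of its four wells, at the mid-height of the lid of the jar standing there, 111 mm above the counter; axes as the stand's. The jar may stand up to 2 mm off this line and does not take the point along when moved. All four jars look alike; which ones are loose changes each time.
- place_2 (a point): Same point over another well. Each jar: square amber glass, 60 x 60 mm up to 72 mm above its foot, then a shoulder narrowing to a round 45 mm neck; on top a brass-coloured ribbed screw lid, 58 mm in diameter, 22 mm tall, from 88 to 110 mm above the foot; 0.25 to 0.42 kg in all. The lid stays on the thread and the jar can be lifted by it.
- place_3 (a point): Same point over another well. Each lid unscrews anticlockwise seen from above; at the start it is fully down and cannot go clockwise. On the way it first winds up a springy liner, 8 N m per rad, then the thread breaks away: a loose one below 0.3 N m, turning on at that torque; a tight one holds up to at least 0.9 N m, above which its seal breaks and it turns too.
- place_4 (a point): Same point over another well. The jar in each well can itself turn by up to about 0.08 rad before the well's sides stop it; only beyond this play does a twist act on the lid.
- bags: Bystander: pile of brown paper bags, 120 x 200 x 30 mm, lying on the counter; origin: centre of its underside.
- tongs: Bystander: steel pastry tongs, 245 mm long, lying on the counter; origin about their middle, on the counter, x along their length.
- cup: Bystander: white ceramic cup, 76 mm wide, 85 mm tall, standing on the counter; origin: centre of its underside.

How it is judged:
By the outcome, as a careful person would: the job done as asked, in the order asked, and still so for the second after the job is handed in, with the robot touching nothing.
It also fails if it takes over 72 s, if anything falls off the work surface, if the arm or the gripper's body presses on something with over 40 N, if the wrist force passes 120 N, or if a joint passes its speed limit or range.

## Working session

There is one attempt and no reset: what is moved stays moved. The work goes in short steps, Python scripts to look and compute and a shell command to move; the robot and the scene stay as the last step left them, time stands still between calls to the robot, and variables do not carry over. Pictures are saved under pics/ and viewed, and the job is handed in when it is done.

```bash
ls; mkdir -p pics; python3 - <<'E'
from cell import telemetry, optics, env, models
import cv2
print(telemetry.get_obs(), env.tip_reach)
for c in ["scene","side","wrist"]:
    d=optics.read_camera(c); cv2.imwrite(f"pics/{c}0.png",d["image"]); print(c,d["fx"],d["k1"],d["cam_to_world"].round(3).tolist())
E
```

```text
pics
{'time_s': 0.0, 'qpos': array([ 0.8075197 , 18.43680322, -4.01412587, 83.17540231,  1.29388108,
       78.54242851, -3.25589098]), 'joint_velocities': array([ 0.01611768,  0.00338486,  0.07133199, -0.09998168, -0.00462942,
       -0.07266664, -0.00601167]), 'effort': array([-2.58547143e-04, -4.91284704e+01, -4.03903294e-01, -3.12526345e+01,
       -6.40594075e-02,  4.37659642e-02,  1.61017233e-04]), 'tool_pos': array([ 6.49464276e-01, -5.46469135e-05,  2.38482498e-01]), 'tool_rot': array([-177.25033226,   89.8904176 , -177.24553956]), 'force': array([ 0.43744169, -0.22685041, -0.69642522]), 'wrist_torque': array([ 0.02101604, -0.00225665,  0.02743947]), 'grip_width': 0.087098443142448} 0.017
scene 365.7891378478072 -0.08017654193653836 [[0.035, -0.823, 0.567, 1.06], [0.999, 0.021, -0.031, -0.048], [0.014, 0.568, 0.823, 0.759], [0.0, 0.0, 0.0, 1.0]]
side 459.2769080204401 -0.013638565924297704 [[-0.913, 0.239, -0.331, 0.294], [-0.408, -0.513, 0.755, 0.72], [0.011, 0.824, 0.566, 0.632], [0.0, 0.0, 0.0, 1.0]]
wrist 298.3038028763737 0.011461327390231712 [[1.0, 0.001, 0.001, 0.65], [-0.001, 0.957, 0.29, 0.08], [-0.001, -0.29, 0.957, 0.383], [0.0, 0.0, 0.0, 1.0]]
```

View pics/scene0.png

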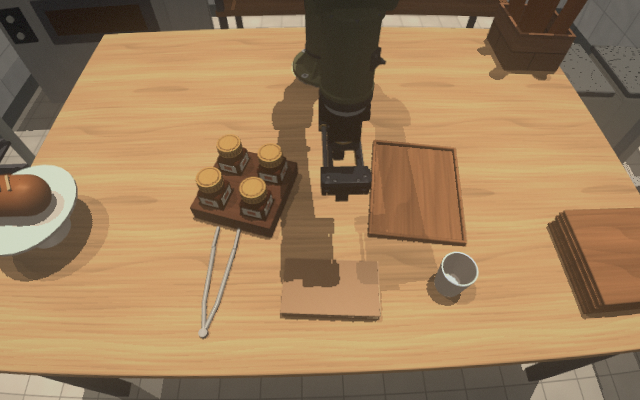

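View pics/side0.png

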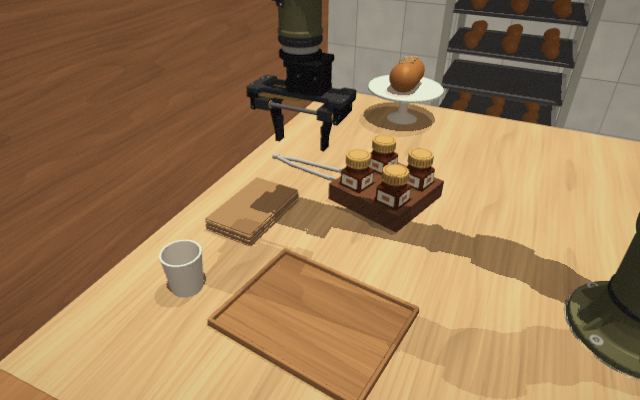

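View pics/wrist0.png

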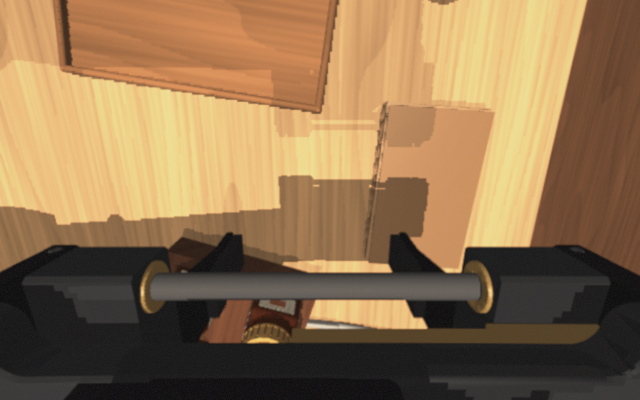

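```bash
cat > h.py <<'E'
from cell import telemetry, optics, env, models
import numpy as np, cv2
from scipy.spatial.transform import Rotation as Rn
def rays(d,uv):
    uv=np.asarray(uv,float).reshape(-1,1,2)
    K=np.array([[d["fx"],0,d["cx"]],[0,d["fy"],d["cy"]],[0,0,1]])
    p=cv2.undistortPoints(uv,K,np.array([d["k1"],0,0,0,0.]))[:,0]
    return np.c_[p[:,0],-p[:,1],-np.ones(len(p))]
def deproj(d,mask=None,uv=None):
    if uv is None:
        r,c=np.nonzero(mask&(d["range_z"]>0)); uv=np.c_[c,r]
    uv=np.asarray(uv); z=d["range_z"][uv[:,1].astype(int),uv[:,0].astype(int)]
    P=rays(d,uv)*z[:,None]; T=d["cam_to_world"]
    return P@T[:3,:3].T+T[:3,3]
def onplane(d,uv,h):
    T=d["cam_to_world"]; r=rays(d,uv)@T[:3,:3].T; t=(h-T[2,3])/r[:,2]
    return T[:3,3]+r*t[:,None]
def tool():
    o=telemetry.get_obs(); return o,Rn.from_euler('xyz',o["tool_rot"],degrees=True).as_matrix()
E
python3 - <<'E'
from h import *
o,R=tool(); print(R.round(3))
hts=dict(stand=0,tray=0,place_1=.111,place_2=.111,bags=0,tongs=0,cup=0)
for c in ["scene","side"]:
    d=optics.read_camera(c)
    for l,h in hts.items():
        for q in models.landmark_of(c,l):
            rc=np.array(q["centre"]); uv=[rc[1]*640,rc[0]*400]
            print(c,l,round(q["confidence"],2),np.round(uv),onplane(d,[uv],h)[0].round(4))
    P=deproj(d,np.ones((400,640),bool))
    # lid tops: height 0.12-0.126
    m=(P[:,2]>.1)&(P[:,2]<.135)&(P[:,0]>.4)&(P[:,0]<.9)&(P[:,1]<-.05)&(P[:,1]>-.45)
    Q=P[m]; print(len(Q)); np.save(f"{c}_lid.npy",Q)
    h,e=np.histogram(Q[:,2],14);print(h,e.round(3))
    T=Q[(Q[:,2]>.118)&(Q[:,2]<.127)]
    _,lab,cen=cv2.kmeans(T[:,:2].astype(np.float32),4,None,(3,50,1e-5),10,cv2.KMEANS_PP_CENTERS)
    for k in range(4):
        t=T[lab[:,0]==k][:,:2]; (cx,cy),r=cv2.minEnclosingCircle(t.astype(np.float32)); print("lid",cen[k],cx,cy,r,len(t))
    m=(abs(P[:,2]-.016)<.006)&(P[:,1]>-.0)
    S=P[(abs(P[:,2]-.045)<.004)&(P[:,1]<-.0)&(P[:,0]>.4)&(P[:,0]<.9)&(P[:,1]>-.45)]
    print("stand",cv2.minAreaRect(S[:,:2].astype(np.float32)))
    for l in ["stand","tray","bags","cup","tongs"]:
        for q in models.masks_of(c,l)[:1]:
            X=deproj(d,q["pixels"]); print(l,q["confidence"],cv2.minAreaRect(X[:,:2].astype(np.float32)),np.percentile(X[:,2],[2,50,98]).round(3))
E
```

```text
[[-0.001 -0.     1.   ]
 [-0.     1.     0.   ]
 [-1.    -0.    -0.001]]
scene stand 0.66 [244. 193.] [ 0.5226 -0.2234  0.    ]
scene tray 0.76 [417. 191.] [0.5271 0.2179 0.    ]
scene tray 0.24 [449. 284.] [0.7792 0.2463 0.    ]
scene place_1 0.83 [251. 189.] [ 0.5904 -0.1839  0.111 ]
scene place_1 0.8 [275. 154.] [ 0.4919 -0.1355  0.111 ]
scene place_1 0.55 [211. 176.] [ 0.5522 -0.276   0.111 ]
scene place_2 0.83 [251. 189.] [ 0.5904 -0.1839  0.111 ]
scene place_2 0.8 [275. 154.] [ 0.4919 -0.1355  0.111 ]
scene place_2 0.55 [211. 176.] [ 0.5522 -0.276   0.111 ]
scene bags 0.92 [330. 289.] [ 0.7814 -0.0161  0.    ]
scene tongs 0.9 [215. 274.] [ 0.7396 -0.2701  0.    ]
scene cup 0.61 [445. 282.] [0.7748 0.2379 0.    ]
2162
[ 66  65  48  40  55  48  57  51  72  47 190 749 606  68] [0.1   0.102 0.104 0.105 0.107 0.109 0.111 0.113 0.114 0.116 0.118 0.12
 0.122 0.123 0.125]
lid [ 0.5622608  -0.27896684] 0.5617675185203552 -0.28005450963974 0.029804514721035957 419
lid [ 0.5937842  -0.17890434] 0.5925695896148682 -0.17863307893276215 0.029744664207100868 464
lid [ 0.4621833  -0.24712788] 
[... 1822 characters left out ...]
49755859375)
stand 0.8 ((0.5341520309448242, -0.21595877408981323), (0.205204576253891, 0.22255030274391174), 72.1052474975586) [-0.001  0.033  0.045]
tray 0.76 ((0.5268542766571045, 0.2049362063407898), (0.24818605184555054, 0.3139886260032654), 81.47042846679688) [0.002 0.005 0.015]
bags 0.8 ((0.7969435453414917, -0.038347601890563965), (0.2546174228191376, 0.15970076620578766), 85.8185806274414) [-0.002  0.027  0.03 ]
cup 0.9 ((0.8167935013771057, 0.2049691379070282), (0.08535575866699219, 0.1834040880203247), 41.232295989990234) [-0.001  0.056  0.084]
tongs 0.91 ((0.766915500164032, -0.2746005654335022), (0.06393168121576309, 0.2079368233680725), 79.07154083251953) [-0.003  0.005  0.01 ]
```

```bash
cat >> h.py <<'E'
def to(p,yaw=0.0):
    """tool-frame shift (mm) and turn (rad) to world p with jaw axis at yaw deg from world x, pointing down"""
    o,R=tool(); Rt=Rn.from_euler('z',yaw,degrees=True).as_matrix()@np.array([[0,0,1],[0,1,0],[-1,0,0.]])
    print("shift",(R.T@(np.array(p)-o["tool_pos"])*1000).round(1),"turn",Rn.from_matrix(R.T@Rt).as_rotvec().round(4))
def st():
    o,R=tool(); print(round(o["time_s"],2),o["tool_pos"].round(4),"yaw",round(np.degrees(np.arctan2(R[1,2],R[0,2])),2),"F",o["force"].round(2),"M",o["wrist_torque"].round(3),"w",round(o["grip_width"]*1000,1))
E
python3 -m pendant '[[84,[0,-30,-10],[0,0,0]],[84,[0,-65,-21],[0,0,0]],[84,[0,-100,-32],[0,0,0]],[84,[0,-135,-44],[0,0,0]],[84,[0,-165,-54],[0,0,0]],[84,[0,-178,-58],[0,0,0]],[84,[0,-178,-58],[0,0,0]],[84,[0,-178,-58],[0,0,0]]]' 30
python3 -c "
from h import *
st(); to((.5917,-.1786,.112))
d=optics.read_camera('wrist'); cv2.imwrite('pics/w1.png',d['image'])
d=optics.read_camera('side'); cv2.imwrite('pics/s1.png',d['image'])"
```

```text
time_s: 2.12
tool_pos: [0.5922, -0.1777, 0.2397]
tool_rot: [58.4, 89.9, 58.3]
force: [0.3, 0.6, -0.3]
grip_width: 0.0843
2.12 [ 0.5922 -0.1777  0.2397] yaw -0.06 F [ 0.27  0.63 -0.3 ] M [0.044 0.015 0.043] w 84.3
shift [127.7  -1.   -0.6] turn [-0.001   0.0006 -0.0009]
```

View pics/w1.png

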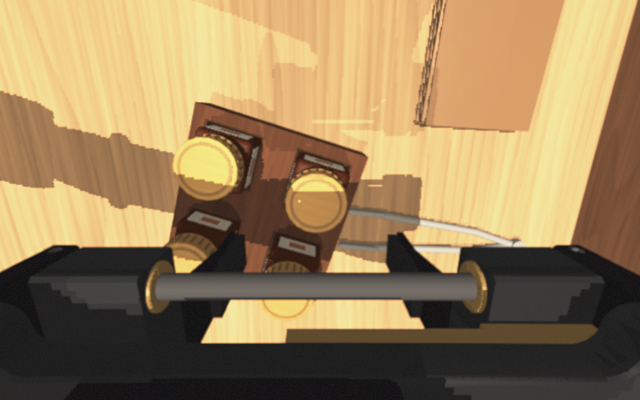

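View pics/s1.png

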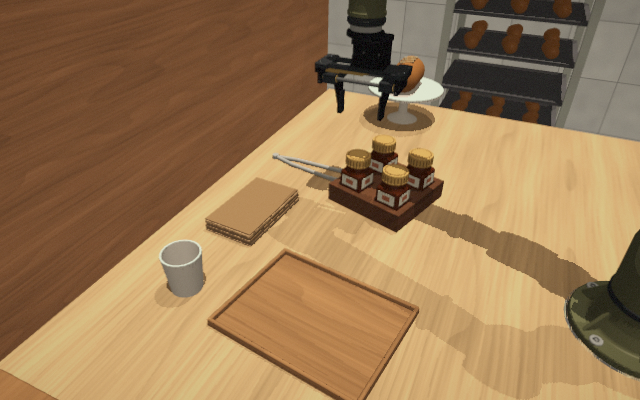

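```bash
python3 -c "
from h import *
d=optics.read_camera('wrist'); P=deproj(d,np.ones((400,640),bool))
T=P[(P[:,2]>.116)&(P[:,2]<.13)]
_,lab,cen=cv2.kmeans(T[:,:2].astype(np.float32),4,None,(3,50,1e-5),10,cv2.KMEANS_PP_CENTERS)
for k in range(4):
  t=T[lab[:,0]==k]; print(len(t),cv2.minEnclosingCircle(t[:,:2].astype(np.float32)),np.median(t[:,2]))
"
```

```text
2911 ((0.5923882722854614, -0.18051384389400482), 0.02921106107532978) 0.12207014249986226
3254 ((0.4939011037349701, -0.14850646257400513), 0.02925190143287182) 0.1219774561187347
770 ((0.46577188372612, -0.23126782476902008), 0.02032424695789814) 0.12183027047023945
979 ((0.5608204007148743, -0.2803111970424652), 0.028925174847245216) 0.12207734423920963
```

```bash

python3 -m pendant '[[84,[30,-2,0],[0,0,0]],[84,[65,-2,0],[0,0,0]],[84,[95,-2,0],[0,0,0]],[84,[115,-2,0],[0,0,0]],[84,[127,-2,0],[0,0,0]],[84,[127,-2,0],[0,0,0]],[56,[127,-2,0],[0,0,0]],[50,[127,-2,0],[0,0,0]],[50,[127,-2,0],[0,0,0]],[50,[127,-2,0],[0,0,0]]]' 30
python3 -c "
from h import *
st()"
```

```text
time_s: 3.1
tool_pos: [0.5931, -0.1802, 0.1144]
tool_rot: [-14.3, 89.8, -14.3]
force: [-0.3, 1.1, -0.3]
grip_width: 0.0651
3.1 [ 0.5931 -0.1802  0.1144] yaw 0.01 F [-0.26  1.06 -0.35] M [-0.008  0.011  0.024] w 65.1
```

```bash

python3 -m pendant '[[50,[0,0,0],[0,0,0]],[50,[0,0,0],[0,0,0]],[50,[0,0,0],[0,0,0]],[50,[0,0,0],[0,0,0]]]'
python3 -c "
from h import *
st()"
```

```text
time_s: 3.43
tool_pos: [0.5923, -0.1802, 0.1137]
tool_rot: [-18.2, 89.9, -18.2]
force: [-2.5, 1.3, 6.2]
grip_width: 0.0572
3.43 [ 0.5923 -0.1802  0.1137] yaw -0.01 F [-2.46  1.25  6.21] M [0.089 0.451 0.013] w 57.2
```

```bash

python3 -m pendant '[[50,[0,0,0],[-0.02,0,0]],[50,[0,0,0],[-0.04,0,0]],[50,[0,0,0],[-0.06,0,0]],[50,[0,0,0],[-0.06,0,0]]]'
python3 -c "
from h import *
st()"
```

```text
time_s: 3.77
tool_pos: [0.5924, -0.1803, 0.1137]
tool_rot: [-16.3, 89.9, -12.9]
force: [-2.5, -0.3, 6.2]
grip_width: 0.0575
3.77 [ 0.5924 -0.1803  0.1137] yaw 3.44 F [-2.52 -0.3   6.2 ] M [ 0.091  0.351 -0.18 ] w 57.5
```

```bash

python3 -m pendant '[[50,[0,0,0],[-0.02,0,0]],[50,[0,0,0],[-0.03,0,0]],[50,[0,0,0],[-0.03,0,0]]]'
python3 -c "
from h import *
st()"
```

```text
time_s: 4.02
tool_pos: [0.5923, -0.1803, 0.1137]
tool_rot: [-15.3, 89.9, -10.1]
force: [-2.1, 0.9, 5.7]
grip_width: 0.0573
4.02 [ 0.5923 -0.1803  0.1137] yaw 5.13 F [-2.12  0.93  5.65] M [ 0.072  0.472 -0.192] w 57.3
```

```bash

for i in 1; do python3 -m pendant '[[50,[0,0,0],[-0.015,0,0]],[50,[0,0,0],[-0.03,0,0]],[50,[0,0,0],[-0.03,0,0]]]'; done
python3 -c "
from h import *
st()"
```

```text
time_s: 4.27
tool_pos: [0.5923, -0.1803, 0.1137]
tool_rot: [-18.8, 89.9, -12.0]
force: [-2.2, 0.3, 6.0]
grip_width: 0.0571
4.27 [ 0.5923 -0.1803  0.1137] yaw 6.86 F [-2.18  0.25  5.98] M [ 0.137  0.464 -0.193] w 57.1
```

```bash

python3 -m pendant '[[50,[0,0,0],[-0.015,0,0]],[50,[0,0,0],[-0.03,0,0]],[50,[0,0,0],[-0.03,0,0]]]'
python3 -c "
from h import *
st()"
```

```text
time_s: 4.52
tool_pos: [0.5923, -0.1803, 0.1137]
tool_rot: [-20.6, 89.9, -12.1]
force: [-1.4, 0.7, 6.6]
grip_width: 0.0571
4.52 [ 0.5923 -0.1803  0.1137] yaw 8.58 F [-1.37  0.74  6.6 ] M [ 0.075  0.436 -0.244] w 57.1
```

```bash

python3 -m pendant '[[50,[0,0,0],[-0.015,0,0]],[50,[0,0,0],[-0.03,0,0]],[50,[0,0,0],[-0.03,0,0]]]'
python3 -c "
from h import *
st()"
```

```text
time_s: 4.77
tool_pos: [0.5922, -0.1804, 0.1137]
tool_rot: [-25.1, 89.9, -14.8]
force: [-1.5, 0.2, 5.9]
grip_width: 0.0572
4.77 [ 0.5922 -0.1804  0.1137] yaw 10.3 F [-1.53  0.16  5.86] M [ 0.128  0.519 -0.145] w 57.2
```

```bash

python3 -m pendant '[[50,[0,0,0],[-0.015,0,0]],[50,[0,0,0],[-0.03,0,0]],[50,[0,0,0],[-0.03,0,0]]]'
python3 -c "
from h import *
st()"
```

```text
time_s: 5.02
tool_pos: [0.5922, -0.1804, 0.1137]
tool_rot: [-27.4, 89.9, -15.4]
force: [-1.8, 0.9, 6.0]
grip_width: 0.057
5.02 [ 0.5922 -0.1804  0.1137] yaw 12.01 F [-1.83  0.89  5.99] M [ 0.063  0.513 -0.197] w 57.0
```

```bash

python3 -m pendant '[[50,[0,0,0],[-0.025,0,0]],[50,[0,0,0],[-0.05,0,0]],[50,[0,0,0],[-0.05,0,0]]]'
python3 -c "
from h import *
st()"
```

```text
time_s: 5.27
tool_pos: [0.5921, -0.1804, 0.1137]
tool_rot: [-29.2, 90.0, -14.3]
force: [-2.3, 0.3, 6.0]
grip_width: 0.0573
5.27 [ 0.5921 -0.1804  0.1137] yaw 14.9 F [-2.27  0.27  6.05] M [ 0.13   0.505 -0.199] w 57.3
```

```bash

python3 -m pendant '[[50,[0,0,0],[-0.03,0,0]],[50,[0,0,0],[-0.06,0,0]],[50,[0,0,0],[-0.09,0,0]],[50,[0,0,0],[-0.12,0,0]],[50,[0,0,0],[-0.12,0,0]]]'
python3 -c "
from h import *
st()
d=optics.read_camera('side'); cv2.imwrite('pics/s2.png',cv2.resize(d['image'][100:240,270:470],None,fx=4,fy=4,interpolation=2))"
```

```text
time_s: 5.68
tool_pos: [0.592, -0.1804, 0.1137]
tool_rot: [-46.4, 90.0, -24.6]
force: [-2.2, 0.8, 7.0]
grip_width: 0.0574
5.68 [ 0.592  -0.1804  0.1137] yaw 21.79 F [-2.24  0.77  7.05] M [ 0.097  0.532 -0.157] w 57.4
```

View pics/s2.png

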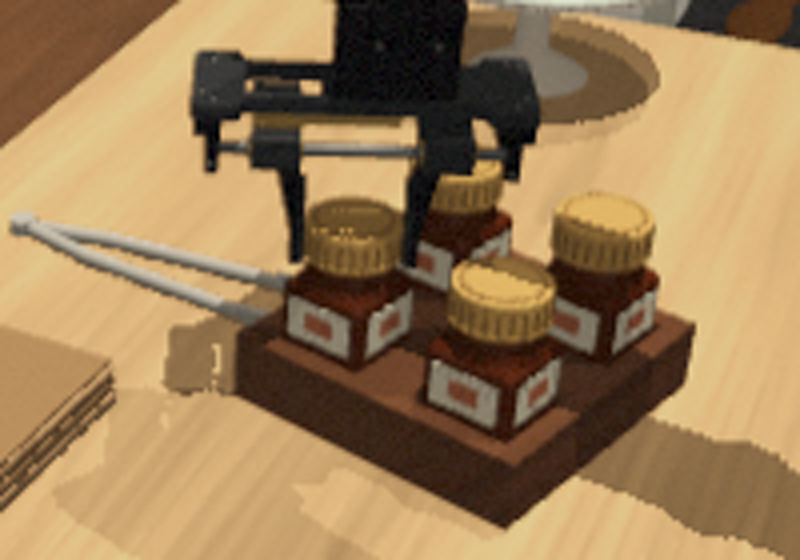

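```bash

python3 -m pendant '[[50,[0,0,0],[0.02,0,0]],[50,[0,0,0],[0.05,0,0]],[50,[0,0,0],[0.05,0,0]],[50,[-3,0,0],[0.05,0,0]],[50,[-8,0,0],[0.05,0,0]],[50,[-16,0,0],[0.05,0,0]],[50,[-26,0,0],[0.05,0,0]]]'
python3 -c "
from h import *
st()
d=optics.read_camera('scene')
q=models.masks_of('scene','tray')[0]; P=onplane(d,[[373,141],[458,149],[466,243],[368,234]],.016); print(P.round(3),P.mean(0))
X=deproj(d,q['pixels']); L=X[(X[:,2]>.012)&(X[:,2]<.022)]; print(len(L),cv2.minAreaRect(L[:,:2].astype(np.float32)))
d=optics.read_camera('side')
q=models.masks_of('side','tray')[0]
X=deproj(d,q['pixels']); L=X[(X[:,2]>.011)&(X[:,2]<.022)]; print(len(L),cv2.minAreaRect(L[:,:2].astype(np.float32)))
"
```

```text
time_s: 6.32
tool_pos: [0.5912, -0.1798, 0.1379]
tool_rot: [145.8, 89.9, 164.7]
force: [-0.2, 0.6, -3.5]
grip_width: 0.0572
6.32 [ 0.5912 -0.1798  0.1379] yaw 18.91 F [-0.16  0.57 -3.54] M [ 0.028 -0.033  0.076] w 57.2
[[0.366 0.12  0.016]
 [0.399 0.354 0.016]
 [0.688 0.302 0.016]
 [0.657 0.077 0.016]] [0.52753866 0.21330504 0.016     ]
951 ((0.5235178470611572, 0.21284157037734985), (0.23109965026378632, 0.30105701088905334), 81.57572174072266)
2152 ((0.5216886401176453, 0.21369566023349762), (0.23189833760261536, 0.3003849387168884), 81.41435241699219)
```

```bash

python3 -c "
from h import *
to((.5912,-.18,.185),18.9); to((.5946,.2551,.185),18.9)"
```

```text
shift [-45.9   0.4  -1. ] turn [0.0001 0.0009 0.0006]
shift [-46.  411.  143.2] turn [0.0001 0.0009 0.0006]
```

```bash

python3 -m pendant '[[50,[-20,0,0],[0,0,0]],[50,[-40,0,0],[0,0,0]],[50,[-46,16,6],[0,0,0]],[50,[-46,41,14],[0,0,0]],[50,[-46,72,25],[0,0,0]],[50,[-46,105,37],[0,0,0]],[50,[-46,140,49],[0,0,0]],[50,[-46,175,61],[0,0,0]],[50,[-46,210,73],[0,0,0]],[50,[-46,245,85],[0,0,0]]]'
python3 -m pendant '[[50,[0,35,12],[0,0,0]],[50,[0,68,24],[0,0,0]],[50,[0,100,35],[0,0,0]],[50,[0,128,45],[0,0,0]],[50,[0,148,52],[0,0,0]],[50,[0,160,56],[0,0,0]],[50,[0,166,58],[0,0,0]],[50,[0,166,58],[0,0,0]]]'
python3 -c "
from h import *
st();to((.5946,.2551,.109),18.9)
d=optics.read_camera('side'); cv2.imwrite('pics/s3.png',d['image'])"
```

```text
time_s: 7.35
tool_pos: [0.5925, 0.0809, 0.1842]
tool_rot: [178.1, 90.0, -163.0]
force: [-0.1, 0.2, -4.5]
grip_width: 0.0574
time_s: 8.02
tool_pos: [0.5936, 0.2561, 0.184]
tool_rot: [165.8, 90.0, -175.2]
force: [-0.1, -0.1, -3.4]
grip_width: 0.0575
8.02 [0.5936 0.2561 0.184 ] yaw 19.0 F [-0.08 -0.11 -3.43] M [ 0.039 -0.059  0.026] w 57.5
shift [75.  -1.2  0.7] turn [ 0.0018 -0.0008 -0.0002]
```

View pics/s3.png

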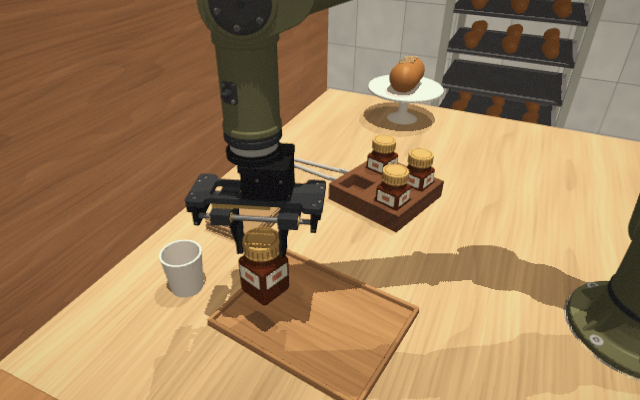

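```bash

python3 -m pendant '[[50,[20,0,0],[0,0,0]],[50,[40,0,0],[0,0,0]],[50,[56,0,0],[0,0,0]],[50,[66,0,0],[0,0,0]],[50,[71,0,0],[0,0,0]],[50,[73,0,0],[0,0,0]],[50,[74.5,0,0],[0,0,0]],[50,[74.5,0,0],[0,0,0]]]'
python3 -c "
from h import *
st()"
```

```text
time_s: 8.73
tool_pos: [0.5948, 0.255, 0.1109]
tool_rot: [-3.4, 89.9, 15.4]
force: [-0.4, 0.4, -3.2]
grip_width: 0.0575
8.73 [0.5948 0.255  0.1109] yaw 18.88 F [-0.37  0.38 -3.16] M [0.029 0.011 0.001] w 57.5
```

```bash

python3 -m pendant '[[50,[0.7,0,0],[0,0,0]],[50,[1.4,0,0],[0,0,0]],[50,[2,0,0],[0,0,0]],[50,[2,0,0],[0,0,0]]]'
python3 -c "
from h import *
st()"
python3 -m pendant '[[50,[0.5,0,0],[0,0,0]],[50,[1,0,0],[0,0,0]],[50,[1,0,0],[0,0,0]]]'
python3 -c "
from h import *
st()"
```

```text
time_s: 9.07
tool_pos: [0.5942, 0.2553, 0.1083]
tool_rot: [-11.9, 90.0, 7.0]
force: [0.2, -0.5, -3.7]
grip_width: 0.0573
9.07 [0.5942 0.2553 0.1083] yaw 18.92 F [ 0.18 -0.46 -3.71] M [ 0.022 -0.028  0.014] w 57.3
time_s: 9.32
tool_pos: [0.5943, 0.2553, 0.1078]
tool_rot: [-4.3, 90.0, 14.6]
force: [-2.2, -0.9, -0.0]
grip_width: 0.0574
9.32 [0.5943 0.2553 0.1078] yaw 18.91 F [-2.23 -0.9  -0.02] M [-0.05   0.311  0.018] w 57.4
```

```bash

python3 -m pendant '[[58.5,[0.3,0,0],[0,0,0]],[62,[0.3,0,0],[0,0,0]],[70,[0.3,0,0],[0,0,0]],[80,[0.3,0,0],[0,0,0]],[80,[0.3,0,0],[0,0,0]],[80,[0.3,0,0],[0,0,0]],[80,[-8,0,0],[0,0,0]],[80,[-25,0,0],[0,0,0]],[80,[-50,0,0],[0,0,0]],[80,[-80,0,0],[0,0,0]]]'
python3 -c "
from h import *
st(); to((.5926,-.148,.2),0); to((.493,-.148,.2),0)"
```

```text
time_s: 10.15
tool_pos: [0.5931, 0.2547, 0.1868]
tool_rot: [-176.6, 89.8, -157.7]
force: [0.6, 0.7, 0.8]
grip_width: 0.0799
10.15 [0.5931 0.2547 0.1868] yaw 18.91 F [0.61 0.7  0.76] M [-0.065 -0.053  0.021] w 79.9
shift [ -12.7 -380.7 -131.1] turn [ 0.3301 -0.0031  0.0007]
shift [ -12.4 -348.5 -225.3] turn [ 0.3301 -0.0031  0.0007]
```

```bash

python3 -m pendant '[[84,[-12,-25,-16],[0.02,0,0]],[84,[-12,-55,-36],[0.06,0,0]],[84,[-12,-85,-55],[0.1,0,0]],[84,[-12,-115,-74],[0.14,0,0]],[84,[-12,-148,-96],[0.18,0,0]],[84,[-12,-181,-117],[0.22,0,0]],[84,[-12,-214,-138],[0.26,0,0]],[84,[-12,-247,-160],[0.3,0,0]],[84,[-12,-280,-181],[0.33,0,0]],[84,[-12,-310,-200],[0.33,0,0]]]'
python3 -m pendant '[[84,[0,-22,-11],[0,0,0]],[84,[0,-38,-19],[0,0,0]],[84,[0,-42,-11],[0,0,0]],[84,[0,-42,-11],[0,0,0]]]'
python3 -c "
from h import *
st(); to((.493,-.148,.112),0)"
```

```text
time_s: 10.98
tool_pos: [0.5046, -0.1054, 0.2001]
tool_rot: [-21.3, 89.9, -21.4]
force: [0.5, 0.5, -0.8]
grip_width: 0.0844
time_s: 11.32
tool_pos: [0.4952, -0.1465, 0.2]
tool_rot: [-11.8, 89.9, -11.9]
force: [1.2, 0.6, 0.0]
grip_width: 0.0841
11.32 [ 0.4952 -0.1465  0.2   ] yaw -0.16 F [1.15 0.63 0.02] M [-0.008 -0.022  0.031] w 84.1
shift [88.  -1.5 -2.5] turn [-0.0028  0.0024  0.0005]
```

```bash

python3 -m pendant '[[84,[25,-1,-2],[0,0,0]],[84,[55,-1,-2],[0,0,0]],[84,[75,-1,-2],[0,0,0]],[84,[86,-1,-2],[0,0,0]],[84,[87,-1,-2],[0,0,0]],[60,[87,-1,-2],[0,0,0]],[50,[87,-1,-2],[0,0,0]],[50,[87,-1,-2],[0,0,0]],[50,[87,-1,-2],[0,0,0]],[50,[87,-1,-2],[0,0,0]]]'
python3 -m pendant '[[50,[0,0,0],[0,0,0]],[50,[0,0,0],[0,0,0]],[50,[0,0,0],[0,0,0]]]'
python3 -c "
from h import *
st()"
```

```text
time_s: 12.15
tool_pos: [0.493, -0.1461, 0.1131]
tool_rot: [-12.9, 89.9, -12.9]
force: [0.6, 0.6, 0.0]
grip_width: 0.0585
time_s: 12.4
tool_pos: [0.4932, -0.1461, 0.113]
tool_rot: [-12.2, 89.9, -12.2]
force: [0.7, -0.1, 5.3]
grip_width: 0.0575
12.4 [ 0.4932 -0.1461  0.113 ] yaw 0.0 F [ 0.67 -0.11  5.27] M [ 0.037 -0.073  0.045] w 57.5
```

```bash

python3 -m pendant '[[50,[0,0,0],[-0.02,0,0]],[50,[0,0,0],[-0.04,0,0]],[50,[0,0,0],[-0.06,0,0]],[50,[0,0,0],[-0.06,0,0]]]'
python3 -c "
from h import *
st()"
```

```text
time_s: 12.73
tool_pos: [0.493, -0.1461, 0.113]
tool_rot: [-10.9, 89.9, -7.4]
force: [0.5, 1.2, 5.8]
grip_width: 0.0575
12.73 [ 0.493  -0.1461  0.113 ] yaw 3.51 F [0.48 1.23 5.8 ] M [ 0.048  0.023 -0.131] w 57.5
```

```bash

python3 -m pendant '[[50,[0,0,0],[-0.02,0,0]],[50,[0,0,0],[-0.03,0,0]],[50,[0,0,0],[-0.03,0,0]]]'
python3 -c "
from h import *
st()"
```

```text
time_s: 12.98
tool_pos: [0.4929, -0.1461, 0.1129]
tool_rot: [-12.9, 89.9, -7.7]
force: [0.2, 0.7, 6.7]
grip_width: 0.057
12.98 [ 0.4929 -0.1461  0.1129] yaw 5.2 F [0.24 0.66 6.65] M [ 0.03   0.027 -0.166] w 57.0
```

```bash

python3 -m pendant '[[50,[0,0,0],[-0.015,0,0]],[50,[0,0,0],[-0.03,0,0]],[50,[0,0,0],[-0.03,0,0]]]'
python3 -c "
from h import *
st()"
```

```text
time_s: 13.23
tool_pos: [0.4928, -0.1461, 0.1129]
tool_rot: [-15.7, 89.9, -8.7]
force: [-0.2, 0.5, 5.6]
grip_width: 0.0573
13.23 [ 0.4928 -0.1461  0.1129] yaw 6.93 F [-0.2   0.47  5.62] M [ 0.075  0.174 -0.095] w 57.3
```

```bash

python3 -m pendant '[[50,[0,0,0],[-0.015,0,0]],[50,[0,0,0],[-0.03,0,0]],[50,[0,0,0],[-0.03,0,0]]]'
python3 -c "
from h import *
st()"
```

```text
time_s: 13.48
tool_pos: [0.4928, -0.1461, 0.113]
tool_rot: [-16.8, 89.9, -8.2]
force: [-1.2, 0.4, 4.9]
grip_width: 0.0573
13.48 [ 0.4928 -0.1461  0.113 ] yaw 8.64 F [-1.16  0.44  4.93] M [ 0.031  0.176 -0.105] w 57.3
```

```bash

python3 -m pendant '[[50,[0,0,0],[-0.015,0,0]],[50,[0,0,0],[-0.03,0,0]],[50,[0,0,0],[-0.03,0,0]]]'
python3 -c "
from h import *
st()"
```

```text
time_s: 13.73
tool_pos: [0.4927, -0.1462, 0.1129]
tool_rot: [-22.8, 89.9, -12.5]
force: [-1.0, 0.7, 7.1]
grip_width: 0.0572
13.73 [ 0.4927 -0.1462  0.1129] yaw 10.36 F [-0.97  0.65  7.12] M [ 0.063  0.162 -0.155] w 57.2
```

```bash

python3 -m pendant '[[50,[0,0,0],[-0.015,0,0]],[50,[0,0,0],[-0.03,0,0]],[50,[0,0,0],[-0.03,0,0]]]'
python3 -c "
from h import *
st()"
```

```text
time_s: 13.98
tool_pos: [0.4926, -0.1462, 0.113]
tool_rot: [-28.2, 90.0, -16.1]
force: [-1.8, 0.1, 6.2]
grip_width: 0.0569
13.98 [ 0.4926 -0.1462  0.113 ] yaw 12.08 F [-1.83  0.11  6.21] M [ 0.066  0.191 -0.12 ] w 56.9
```

```bash

python3 -m pendant '[[50,[0,0,0],[-0.02,0,0]],[50,[0,0,0],[-0.04,0,0]],[50,[0,0,0],[-0.04,0,0]]]'
python3 -c "
from h import *
st()"
```

```text
time_s: 14.23
tool_pos: [0.4925, -0.1462, 0.1129]
tool_rot: [-39.7, 90.0, -25.3]
force: [-1.5, 1.3, 7.6]
grip_width: 0.057
14.23 [ 0.4925 -0.1462  0.1129] yaw 14.38 F [-1.5   1.31  7.58] M [ 0.07   0.328 -0.133] w 57.0
```

```bash

python3 -m pendant '[[50,[0,0,0],[-0.03,0,0]],[50,[0,0,0],[-0.06,0,0]],[50,[0,0,0],[-0.06,0,0]]]'
python3 -c "
from h import *
st()
d=optics.read_camera('side'); cv2.imwrite('pics/s4.png',cv2.resize(d['image'][100:240,270:470],None,fx=4,fy=4,interpolation=2))"
```

```text
time_s: 14.48
tool_pos: [0.4923, -0.1462, 0.113]
tool_rot: [-67.2, 90.0, -49.3]
force: [-1.3, 0.0, 7.7]
grip_width: 0.0572
14.48 [ 0.4923 -0.1462  0.113 ] yaw 17.85 F [-1.29  0.05  7.66] M [ 0.069  0.388 -0.089] w 57.2
```

View pics/s4.png

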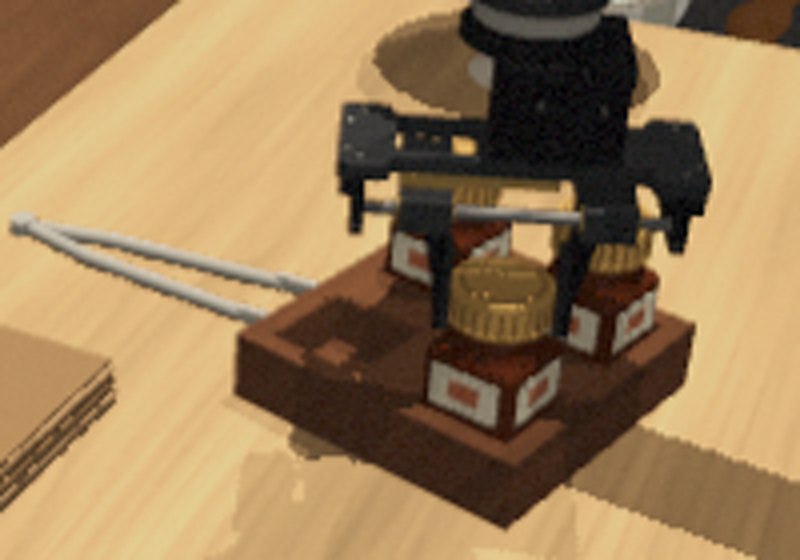

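```bash

python3 -m pendant '[[50,[0,0,0],[-0.035,0,0]],[50,[0,0,0],[-0.07,0,0]],[50,[0,0,0],[-0.07,0,0]],[50,[0,0,0],[-0.05,0,0]],[50,[0,0,0],[-0.02,0,0]],[50,[0,0,0],[-0.02,0,0]],[50,[-3,0,0],[-0.02,0,0]],[50,[-8,0,0],[-0.02,0,0]],[50,[-18,0,0],[-0.02,0,0]],[50,[-34,0,0],[-0.02,0,0]]]'
python3 -c "
from h import *
st();to((.4923,-.148,.185),19);to((.466,.274,.185),19) "
```

```text
time_s: 15.37
tool_pos: [0.4907, -0.1456, 0.1447]
tool_rot: [148.4, 89.7, 167.4]
force: [0.5, -0.8, -3.0]
grip_width: 0.0574
15.37 [ 0.4907 -0.1456  0.1447] yaw 18.93 F [ 0.47 -0.8  -2.97] M [ 0.034 -0.139 -0.018] w 57.4
shift [-40.3  -2.7   0.6] turn [-0.0013 -0.0038 -0.0023]
shift [-39.8 405.  112.6] turn [-0.0013 -0.0038 -0.0023]
```

```bash

python3 -m pendant '[[50,[-20,0,0],[0,0,0]],[50,[-35,0,0],[0,0,0]],[50,[-40,16,5],[0,0,0]],[50,[-40,41,11],[0,0,0]],[50,[-40,72,20],[0,0,0]],[50,[-40,105,29],[0,0,0]],[50,[-40,140,39],[0,0,0]],[50,[-40,175,49],[0,0,0]],[50,[-40,210,58],[0,0,0]],[50,[-40,245,68],[0,0,0]]]'
python3 -m pendant '[[50,[0,35,10],[0,0,0]],[50,[0,68,19],[0,0,0]],[50,[0,98,27],[0,0,0]],[50,[0,124,34],[0,0,0]],[50,[0,144,40],[0,0,0]],[50,[0,155,43],[0,0,0]],[50,[0,160,45],[0,0,0]],[50,[0,160,45],[0,0,0]]]'
python3 -c "
from h import *
st();to((.466,.274,.109),18.9)"
```

```text
time_s: 16.2
tool_pos: [0.4764, 0.1093, 0.1863]
tool_rot: [-154.2, 90.0, -135.3]
force: [0.6, -0.5, -2.6]
grip_width: 0.0575
time_s: 16.87
tool_pos: [0.4678, 0.2742, 0.1859]
tool_rot: [-166.2, 90.0, -147.2]
force: [0.4, 0.2, -3.4]
grip_width: 0.0571
16.87 [0.4678 0.2742 0.1859] yaw 18.99 F [ 0.36  0.19 -3.44] M [-0.064 -0.005  0.011] w 57.1
shift [76.9  0.4 -1.7] turn [ 0.0015 -0.0007  0.0002]
```

```bash

python3 -m pendant '[[50,[20,0,0],[0,0,0]],[50,[40,0,0],[0,0,0]],[50,[57,0,0],[0,0,0]],[50,[68,0,0],[0,0,0]],[50,[73,0,0],[0,0,0]],[50,[75,0,0],[0,0,0]],[50,[76.5,0,0],[0,0,0]],[50,[76.5,0,0],[0,0,0]]]'
python3 -c "
from h import *
st()"
python3 -m pendant '[[50,[0.7,0,0],[0,0,0]],[50,[1.4,0,0],[0,0,0]],[50,[1.4,0,0],[0,0,0]]]'
python3 -c "
from h import *
st()"
```

```text
time_s: 17.53
tool_pos: [0.4687, 0.2738, 0.1103]
tool_rot: [-1.5, 89.9, 17.4]
force: [-0.2, 1.1, -3.9]
grip_width: 0.0572
17.53 [0.4687 0.2738 0.1103] yaw 18.88 F [-0.23  1.14 -3.85] M [-0.015  0.011 -0.036] w 57.2
time_s: 17.78
tool_pos: [0.4682, 0.274, 0.1086]
tool_rot: [-1.8, 90.0, 17.1]
force: [-0.1, -0.8, -3.0]
grip_width: 0.0578
17.78 [0.4682 0.274  0.1086] yaw 18.91 F [-0.1  -0.83 -3.  ] M [-0.003 -0.03   0.01 ] w 57.8
```

```bash

python3 -m pendant '[[50,[0.5,0,0],[0,0,0]],[50,[1,0,0],[0,0,0]],[50,[1,0,0],[0,0,0]]]'
python3 -c "
from h import *
st()"
python3 -m pendant '[[50,[0.4,0,0],[0,0,0]],[50,[0.8,0,0],[0,0,0]],[50,[0.8,0,0],[0,0,0]]]'
python3 -c "
from h import *
st()"
```

```text
time_s: 18.03
tool_pos: [0.4681, 0.2738, 0.1072]
tool_rot: [-38.8, 90.0, -19.9]
force: [-0.4, -0.2, -3.3]
grip_width: 0.0571
18.03 [0.4681 0.2738 0.1072] yaw 18.91 F [-0.38 -0.19 -3.3 ] M [ 0.05  -0.112  0.012] w 57.1
time_s: 18.28
tool_pos: [0.4681, 0.2739, 0.1071]
tool_rot: [-23.2, 90.0, -4.3]
force: [-3.3, -0.4, 3.4]
grip_width: 0.0574
18.28 [0.4681 0.2739 0.1071] yaw 18.91 F [-3.33 -0.41  3.36] M [-0.249  0.514 -0.031] w 57.4
```

```bash

python3 -m pendant '[[58.5,[0,0,0],[0,0,0]],[62,[0,0,0],[0,0,0]],[70,[0,0,0],[0,0,0]],[78,[0,0,0],[0,0,0]],[78,[0,0,0],[0,0,0]],[78,[0,0,0],[0,0,0]],[78,[-8,0,0],[0,0,0]],[78,[-25,0,0],[0,0,0]],[78,[-50,0,0],[0,0,0]],[78,[-80,0,0],[0,0,0]]]'
python3 -c "
from h import *
st(); to((.5607,-.280,.2),0); to((.460,-.247,.2),0)"
```

```text
time_s: 19.12
tool_pos: [0.4671, 0.2733, 0.1864]
tool_rot: [-173.1, 89.8, -154.2]
force: [0.3, 0.3, 0.3]
grip_width: 0.0779
19.12 [0.4671 0.2733 0.1864] yaw 18.92 F [0.35 0.32 0.31] M [ 0.082 -0.033 -0.027] w 77.9
shift [ -13.2 -553.7  -90.9] turn [ 0.3302 -0.0028  0.0008]
shift [ -13.  -489.9 -175.4] turn [ 0.3302 -0.0028  0.0008]
```

```bash

python3 -m pendant '[[84,[-13,-20,-3],[0.02,0,0]],[84,[-13,-50,-8],[0.06,0,0]],[84,[-13,-85,-14],[0.1,0,0]],[84,[-13,-120,-20],[0.14,0,0]],[84,[-13,-155,-26],[0.18,0,0]],[84,[-13,-190,-31],[0.22,0,0]],[84,[-13,-225,-37],[0.26,0,0]],[84,[-13,-260,-43],[0.3,0,0]],[84,[-13,-295,-49],[0.33,0,0]],[84,[-13,-330,-54],[0.33,0,0]]]'
python3 -c "
from h import *
st(); to((.5607,-.280,.2),0)"
```

```text
time_s: 19.95
tool_pos: [0.524, -0.0576, 0.2003]
tool_rot: [-5.1, 89.9, -5.2]
force: [0.4, 1.1, -0.3]
grip_width: 0.0838
19.95 [ 0.524  -0.0576  0.2003] yaw -0.07 F [ 0.37  1.06 -0.29] M [-0.006 -0.054  0.004] w 83.8
shift [   0.4 -222.3   37. ] turn [-0.0013  0.0013  0.0001]
```

```bash

python3 -m pendant '[[84,[0,-35,6],[0,0,0]],[84,[0,-70,12],[0,0,0]],[84,[0,-105,18],[0,0,0]],[84,[0,-140,24],[0,0,0]],[84,[0,-172,29],[0,0,0]],[84,[0,-198,33],[0,0,0]],[84,[0,-215,36],[0,0,0]],[84,[0,-221,37],[0,0,0]],[84,[0,-221,37],[0,0,0]]]'
python3 -c "
from h import *
st(); to((.5607,-.280,.112),0)
d=optics.read_camera('side'); cv2.imwrite('pics/s5.png',d['image'])"
```

```text
time_s: 20.7
tool_pos: [0.5606, -0.2786, 0.1995]
tool_rot: [-91.4, 90.0, -91.6]
force: [0.7, -0.3, 0.7]
grip_width: 0.0841
20.7 [ 0.5606 -0.2786  0.1995] yaw -0.16 F [ 0.71 -0.3   0.7 ] M [-0.086  0.03   0.033] w 84.1
shift [87.5 -1.4  0.1] turn [-0.0027 -0.      0.0005]
```

View pics/s5.png

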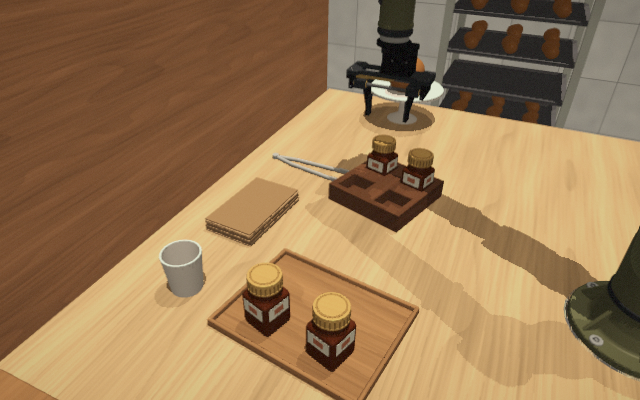

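Both jars stand upright on the tray (around 266,300 and 331,330); the other two remain in the stand. Now jar A.

```bash

python3 -m pendant '[[84,[25,-2,0],[0,0,0]],[84,[55,-2,0],[0,0,0]],[84,[75,-2,0],[0,0,0]],[84,[86,-2,0],[0,0,0]],[84,[87,-2,0],[0,0,0]],[60,[87,-2,0],[0,0,0]],[50,[87,-2,0],[0,0,0]],[50,[87,-2,0],[0,0,0]],[50,[87,-2,0],[0,0,0]],[50,[87,-2,0],[0,0,0]]]'
python3 -m pendant '[[50,[0,0,0],[0,0,0]],[50,[0,0,0],[0,0,0]],[50,[0,0,0],[0,0,0]]]'
python3 -c "
from h import *
st()"
python3 -m pendant '[[50,[0,0,0],[-0.02,0,0]],[50,[0,0,0],[-0.04,0,0]],[50,[0,0,0],[-0.06,0,0]],[50,[0,0,0],[-0.06,0,0]]]'
python3 -c "
from h import *
st()"
```

```text
time_s: 21.58
tool_pos: [0.5615, -0.2791, 0.1136]
tool_rot: [-22.8, 89.9, -22.8]
force: [-1.2, -1.2, 1.2]
grip_width: 0.0584
time_s: 21.83
tool_pos: [0.5611, -0.2791, 0.1134]
tool_rot: [-27.4, 90.0, -27.4]
force: [-2.5, 0.5, 5.6]
grip_width: 0.0573
21.83 [ 0.5611 -0.2791  0.1134] yaw -0.01 F [-2.52  0.51  5.59] M [0.188 0.446 0.043] w 57.3
time_s: 22.17
tool_pos: [0.5611, -0.2794, 0.1134]
tool_rot: [-29.7, 89.9, -26.3]
force: [-2.4, -0.1, 5.8]
grip_width: 0.0572
22.17 [ 0.5611 -0.2794  0.1134] yaw 3.42 F [-2.4  -0.07  5.81] M [ 0.147  0.4   -0.261] w 57.2
```

```bash

python3 -m pendant '[[50,[0,0,0],[-0.015,0,0]],[50,[0,0,0],[-0.025,0,0]],[50,[0,0,0],[-0.025,0,0]]]'
python3 -c "
from h import *
st()"
```

```text
time_s: 22.42
tool_pos: [0.561, -0.2794, 0.1134]
tool_rot: [-22.2, 89.9, -17.4]
force: [-1.4, 0.8, 5.9]
grip_width: 0.057
22.42 [ 0.561  -0.2794  0.1134] yaw 4.79 F [-1.38  0.81  5.93] M [ 0.11   0.417 -0.434] w 57.0
```

```bash

python3 -m pendant '[[50,[0,0,0],[-0.01,0,0]],[50,[0,0,0],[-0.01,0,0]]]'
python3 -c "
from h import *
st()"
```

```text
time_s: 22.58
tool_pos: [0.561, -0.2793, 0.1134]
tool_rot: [-18.2, 89.9, -12.9]
force: [-1.4, 0.9, 5.7]
grip_width: 0.0573
22.58 [ 0.561  -0.2793  0.1134] yaw 5.36 F [-1.39  0.88  5.66] M [ 0.14   0.428 -0.473] w 57.3
```

```bash

python3 -m pendant '[[50,[0,0,0],[0.03,0,0]],[50,[0,0,0],[0.06,0,0]],[50,[0,0,0],[0.06,0,0]],[62,[0,0,0],[0.06,0,0]],[75,[0,0,0],[0.06,0,0]],[84,[0,0,0],[0.06,0,0]],[84,[0,0,0],[0.06,0,0]],[84,[-10,0,0],[0.06,0,0]],[84,[-35,0,0],[0.06,0,0]],[84,[-65,0,0],[0.09,0,0]]]'
python3 -c "
from h import *
st(); to((.460,-.247,.2),0)"
```

```text
time_s: 23.42
tool_pos: [0.5595, -0.2782, 0.1763]
tool_rot: [156.3, 89.7, 156.6]
force: [-0.4, 0.3, -0.0]
grip_width: 0.0836
23.42 [ 0.5595 -0.2782  0.1763] yaw 0.28 F [-0.4   0.31 -0.02] M [ 0.014 -0.058 -0.038] w 83.6
shift [-23.2  31.7 -99.4] turn [ 0.0049 -0.0043 -0.0019]
```

```bash

python3 -m pendant '[[84,[-12,5,-15],[0.005,0,0]],[84,[-20,13,-40],[0.005,0,0]],[84,[-20,22,-70],[0.005,0,0]],[84,[-20,29,-92],[0.005,0,0]],[84,[-20,31,-100],[0.005,0,0]],[84,[-20,31,-100],[0.005,0,0]],[84,[-20,31,-100],[0.005,0,0]]]'
python3 -c "
from h import *
st(); to((.460,-.247,.1125),0)
d=optics.read_camera('scene'); P=deproj(d,np.ones((400,640),bool))
T=P[(P[:,2]>.117)&(P[:,2]<.127)&(np.hypot(P[:,0]-.46,P[:,1]+.247)<.04)]; print(len(T),cv2.minEnclosingCircle(T[:,:2].astype(np.float32)))
"
```

```text
time_s: 24.0
tool_pos: [0.4616, -0.2487, 0.1982]
tool_rot: [-19.3, 89.9, -19.3]
force: [0.8, -0.3, -0.7]
grip_width: 0.0839
24.0 [ 0.4616 -0.2487  0.1982] yaw -0.0 F [ 0.84 -0.3  -0.7 ] M [-0.011 -0.034 -0.001] w 83.9
shift [85.7  1.7 -1.8] turn [-0.0001  0.0022  0.0008]
343 ((0.4607061445713043, -0.24759574234485626), 0.03002028912305832)
```

```bash

python3 -m pendant '[[84,[25,1,-1],[0,0,0]],[84,[55,1,-1],[0,0,0]],[84,[74,1,-1],[0,0,0]],[84,[84,1,-1],[0,0,0]],[84,[85,1,-1],[0,0,0]],[60,[85,1,-1],[0,0,0]],[50,[85,1,-1],[0,0,0]],[50,[85,1,-1],[0,0,0]],[50,[85,1,-1],[0,0,0]],[50,[85,1,-1],[0,0,0]]]'
python3 -m pendant '[[50,[0,0,0],[0,0,0]],[50,[0,0,0],[0,0,0]],[50,[0,0,0],[0,0,0]]]'
python3 -c "
from h import *
st()"
python3 -m pendant '[[50,[0,0,0],[-0.02,0,0]],[50,[0,0,0],[-0.04,0,0]],[50,[0,0,0],[-0.06,0,0]],[50,[0,0,0],[-0.06,0,0]]]'
python3 -c "
from h import *
st()"
```

```text
time_s: 24.88
tool_pos: [0.4603, -0.2477, 0.1134]
tool_rot: [-23.7, 89.9, -23.7]
force: [0.5, 0.4, 1.7]
grip_width: 0.0582
time_s: 25.13
tool_pos: [0.4606, -0.2477, 0.1133]
tool_rot: [-21.8, 89.9, -21.8]
force: [1.6, 0.1, 3.2]
grip_width: 0.0575
25.13 [ 0.4606 -0.2477  0.1133] yaw 0.0 F [1.65 0.06 3.21] M [-0.009 -0.251 -0.003] w 57.5
time_s: 25.47
tool_pos: [0.4603, -0.2476, 0.1132]
tool_rot: [-22.3, 89.9, -18.8]
force: [0.3, 1.1, 6.2]
grip_width: 0.0572
25.47 [ 0.4603 -0.2476  0.1132] yaw 3.53 F [0.29 1.13 6.17] M [-0.016 -0.111 -0.117] w 57.2
```

```bash

python3 -m pendant '[[50,[0,0,0],[-0.015,0,0]],[50,[0,0,0],[-0.025,0,0]],[50,[0,0,0],[-0.025,0,0]]]'
python3 -c "
from h import *
st()"
```

```text
time_s: 25.72
tool_pos: [0.4603, -0.2476, 0.1132]
tool_rot: [-18.8, 89.9, -13.9]
force: [0.2, -0.2, 5.6]
grip_width: 0.0573
25.72 [ 0.4603 -0.2476  0.1132] yaw 4.92 F [ 0.2  -0.23  5.59] M [ 0.013 -0.144 -0.195] w 57.3
```

```bash

python3 -m pendant '[[50,[0,0,0],[-0.015,0,0]],[50,[0,0,0],[-0.025,0,0]],[50,[0,0,0],[-0.025,0,0]]]'
python3 -c "
from h import *
st()"
```

```text
time_s: 25.97
tool_pos: [0.4603, -0.2476, 0.1132]
tool_rot: [-14.5, 89.9, -8.1]
force: [0.5, 0.8, 5.4]
grip_width: 0.0573
25.97 [ 0.4603 -0.2476  0.1132] yaw 6.32 F [0.55 0.77 5.41] M [ 0.119 -0.207 -0.385] w 57.3
```

```bash

python3 -m pendant '[[50,[0,0,0],[-0.01,0,0]],[50,[0,0,0],[-0.02,0,0]],[50,[0,0,0],[-0.02,0,0]]]'
python3 -c "
from h import *
st()"
```

```text
time_s: 26.22
tool_pos: [0.4605, -0.2479, 0.1132]
tool_rot: [-25.6, 89.9, -18.1]
force: [2.1, -0.2, 5.7]
grip_width: 0.0571
26.22 [ 0.4605 -0.2479  0.1132] yaw 7.44 F [ 2.1  -0.17  5.7 ] M [-0.077 -0.306 -0.478] w 57.1
```

```bash

python3 -m pendant '[[50,[0,0,0],[0.03,0,0]],[50,[0,0,0],[0.06,0,0]],[50,[0,0,0],[0.07,0,0]],[62,[0,0,0],[0.07,0,0]],[75,[0,0,0],[0.07,0,0]],[84,[0,0,0],[0.07,0,0]],[84,[0,0,0],[0.07,0,0]],[84,[-10,0,0],[0.07,0,0]],[84,[-35,0,0],[0.07,0,0]],[84,[-65,0,0],[0.07,0,0]]]'
python3 -m pendant '[[84,[-30,10,10],[0,0,0]],[84,[-60,40,35],[0,0,0]],[84,[-85,70,60],[0,0,0]],[84,[-90,100,85],[0,0,0]],[84,[-90,130,110],[0,0,0]],[84,[-90,150,120],[0,0,0]],[84,[-90,155,125],[0,0,0]],[84,[-90,155,125],[0,0,0]]]'
python3 -c "
from h import *
st()
for c in ('scene','side'):
  d=optics.read_camera(c); cv2.imwrite(f'pics/{c}9.png',d['image'])
  P=deproj(d,np.ones((400,640),bool))
  for n,x,y,z in [('B',.594,.255,.116),('D',.468,.274,.116),('A',.561,-.28,.122),('C',.46,-.247,.122)]:
    T=P[(abs(P[:,2]-z)<.006)&(np.hypot(P[:,0]-x,P[:,1]-y)<.04)]
    T=T[T[:,2]>np.percentile(T[:,2],40)]
    pl=np.linalg.lstsq(np.c_[T[:,:2]-T[:,:2].mean(0),np.ones(len(T))],T[:,2],rcond=None)[0]
    print(c,n,len(T),np.round(cv2.minEnclosingCircle(T[:,:2].astype(np.float32))[0],4),np.median(T[:,2]).round(4),'tilt',pl[:2].round(3))
  for l,h in dict(bags=0,tongs=0,cup=0).items():
    for q in models.landmark_of(c,l)[:1]:
      rc=q['centre']; print(l,onplane(d,[[rc[1]*640,rc[0]*400]],h)[0].round(3))
"
```

```text
time_s: 27.05
tool_pos: [0.4581, -0.2466, 0.1766]
tool_rot: [153.6, 89.7, 157.1]
force: [1.4, -0.5, 0.7]
grip_width: 0.0832
time_s: 27.72
tool_pos: [0.576, -0.0819, 0.2675]
tool_rot: [93.9, 89.9, 97.6]
force: [0.2, -0.7, 0.2]
grip_width: 0.0838
27.72 [ 0.576  -0.0819  0.2675] yaw 3.76 F [ 0.18 -0.71  0.2 ] M [-0.018  0.119  0.012] w 83.8
scene B 276 [0.5947 0.2543] 0.1166 tilt [0.    0.006]
scene D 223 [0.4691 0.2717] 0.1173 tilt [-0.006  0.004]
scene A 263 [ 0.5615 -0.2804] 0.1216 tilt [-0.007  0.002]
scene C 229 [ 0.4609 -0.2473] 0.1221 tilt [ 0.002 -0.004]
bags [ 0.784 -0.009  0.   ]
tongs [ 0.746 -0.262  0.   ]
cup [0.781 0.236 0.   ]
side B 452 [0.5927 0.2554] 0.1157 tilt [-0.001  0.002]
side D 561 [0.4675 0.2729] 0.1157 tilt [ 0.001 -0.001]
side A 132 [ 0.5577 -0.2783] 0.1212 tilt [-0.006  0.009]
side C 160 [ 0.4592 -0.2466] 0.1214 tilt [-0.     0.004]
bags [ 0.777 -0.015  0.   ]
tongs [ 0.748 -0.265  0.   ]
cup [0.776 0.246 0.   ]
```

View pics/scene9.png

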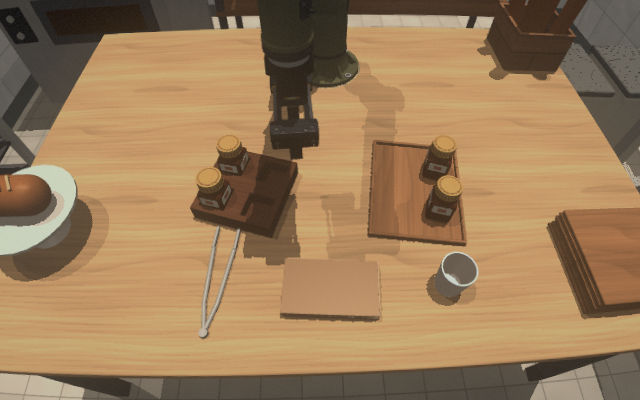

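View pics/side9.png

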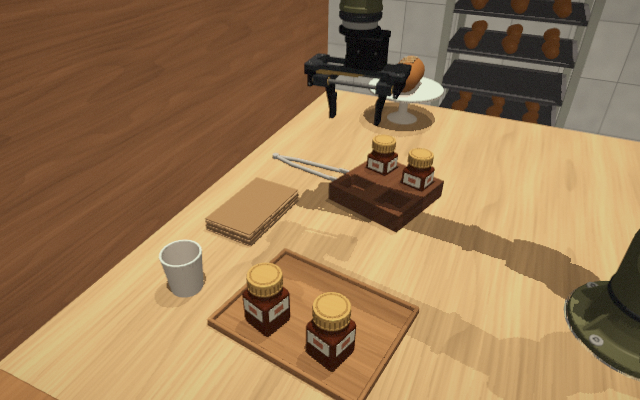

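```bash
python3 -c "
from h import *
print(env.sign_off())"
```

```text
the job is handed in; nothing more can be done
None
```

I tried all four lids, found two loose, and moved those two jars to the tray. The other two held firm and stayed in their wells. I handed the job in at about 28 s.

| Jar (position in stand) | Wrist torque reading while twisting | Result | Where it is now |
|---|---|---|---|
| (0.592, -0.180) | stayed at about 0.15–0.24 N m | loose | upright on the tray |
| (0.493, -0.148) | stayed at about 0.09–0.17 N m | loose | upright on the tray |
| (0.561, -0.280) | rose steeply to 0.47 N m, stopped there | firm | in its well |
| (0.460, -0.247) | rose steeply to 0.48 N m, stopped there | firm | in its well |

- **Loose lids:** I turned the gripper about 22° on each. After the jar's play in its well, that leaves roughly 13–17° of lid turn, then I backed off about 3° before lifting. I did not measure the lid angle itself.
- **Firm lids:** both stopped well below the 0.9 N m at which a seal could break. I unwound each before letting go.
- **Last checks:** in both cameras the tray jars stand level inside the lip, with lid tops at about 0.116–0.117 m. The two firm jars' lid tops are at about 0.122 m. The gripper is open and clear of everything.
- **Bystanders:** bags, tongs and cup look unmoved in the pictures. The network's positions for them differ by up to about 10 mm between looks, which I take as its own scatter.

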